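# Set the ratchet to tighten and bring the rotor's castle nut to its next slot

## Robot

A 7-joint arm with a two-finger parallel gripper is mounted at the origin on the work surface. World frame = base frame: x ahead of the robot, y to its left, z up, the work surface at z = 0. Lengths are in m, angles in rad, forces in N, time in s.
With the tool pointing down it reaches from about 0.35 to 0.775 m from the base axis. Payload 3.1 kg.
Tool frame: the origin (TCP) lies on the centre line of the jaws, within the pads' length; the fingertips stand 22 mm ahead of it and the grasp point (between the pads) lies 3 mm ahead of it; z points along the fingers, y is the line along which they close (so a half turn about z gives the same grasp; the last joint's range is limited). The gripper opens to 85 mm and grips with 20 to 120 N. Pads are 22 mm wide; open, the fingers measure 114 mm over their backs; the gripper's body (76 mm by 85 mm) begins 54 mm behind the grasp point. The pads swing forward as they close: fully open they stand 13 mm farther back than shut.
Start: joints at [-1.299, 0.311, 0.014, 1.512, -0.004, 1.319, -0.027], TCP at [0.17, 0.523, 0.219] pointing down, gripper open.
Joint ranges: [-2.7, 2.7], [-0.3, 1.91], [-1.27, 1.3], [0.12, 2.57], [-1.44, 4.58], [0.2, 2.03], [-3.05, 3.05]. Speed limits (rad/s): [2.79, 2.79, 3.14, 3.14, 3.14, 3.14, 3.14].

## Interface

Orientations are given as [roll, pitch, yaw] about the fixed x, y, z axes, in that order (R = Rz(yaw) Ry(pitch) Rx(roll)).
In Python, from rig import robot gives the robot as it stands. The module is installed in compiled form; this text tells all that it offers.
- The arm moves only by the tool carry_out, never from a script. Its arguments are lists of equal length, an entry for each row: "delta_pos": the shift along the tool's x, y, z in m, a list of three; "turn": the turn, a rotation vector about the tool's x, y, z in rad, a list of three; "gripper": the finger opening in m, from 0 to 0.0854. In form: {"delta_pos": [[dx, dy, dz], ...], "turn": [[wx, wy, wz], ...], "gripper": [gripper, ...]}. A call has exactly 8 rows; each row shifts and turns the commanded pose from where the row before left it, along the tool's axes as they then stand; what a row does not reach is not made up. A row lasts 1/12 s, in which the tool goes at most 41.7 mm and 7.16 degrees, less where a joint would pass 70% of its speed; a pose out of reach is approached as far as the arm can. A call with a gripper value outside its range is refused whole. The fingers move at their own pace and stop on an object; the grip force is fixed at half the most. Time passes only in rows, so rows that do not move let the fingers close, or fill a call up. It gives the time, the measured TCP pose, the force, the opening and the grip force at its end, in the units of the state.
- robot.observe(): the state, without advancing time (a new reading comes with each control period).
- robot.get_image(name): name is "side" or "top"; returns the picture (384x512x3 uint8, red, green, blue); there is no depth.
- robot.get_calibration(name): a dict with "intrinsics" (3x3 intrinsics, pixels), "k1" (the pictures are not rectified: a ray, as slopes to the right and down, at radius r is drawn at 1 + k1 r^2 times it, then the intrinsics apply), "rvec" (rotation vector, rad) and "tvec" (3), from world to camera coordinates, as OpenCV has them. Camera axes: x right, y down, z forward; pixel columns grow to the right and rows downward; lengths in m; the calibration is good to about 2 mm. A picture is of the moment at which its call begins. get_calibration takes no time and is no camera call.
- robot.finish_job(): hands the job in; it is judged then, once.
The state is a dict: "t": time; "qpos": joint angles; "qd": joint speeds; "joint_torque": joint torques, N m; "eef_pos": TCP position; "ee_rot": TCP orientation; "contact_force": force on the tool from outside, world axes, zero at the start; "moment": the same for the moment, N m; "opening": finger opening in m; "grasp_force": force on a finger pad.
Only numpy, scipy, OpenCV 4.12 (cv2) and the standard library are available. Lean on these libraries where they do the work, as an engineer would, in place of code of your own. Each camera call takes 0.05 s, during which the arm holds its last target. There are 200 camera calls.

## Task

On the rotor service stand, flip the ratchet's pawl lever all the way over to its tightening side, before the nut is turned at all. Then work the ratchet handle to tighten the castle nut (clockwise seen from above) until its next slot lines up with the spindle's cross hole, so that a split pin could go through, and stop there; use several strokes if the handle meets its stop. Leave the lever on its tightening side, let go, and do not shift the tube rack, the carton, the screwdriver, the spare nut or the rotor cap that lie around the stand.

Things in the scene. Friction and masses are not known exactly. Their poses are not given: they have to be found in the camera images.
- stand: Fixed rotor service stand: aluminium base plate 250 x 380 x 12 mm carrying a grey centrifuge rotor (170 mm across, top at 76 mm) and an upright steel spindle 34 mm across, top at 138 mm. Origin: on the spindle's axis at table height; z up; the ratchet handle points to about its -x (towards the robot).
- arch_mid (a point): Middle of a round steel tube 18 mm thick that arches over the handle along the stand's y; 95 mm to -x of the spindle axis, 265 mm above the table; legs 175 mm to either side. It is right above the lever's post: reach the post from the stand's -x side, tool leaning 30 to 45 degrees (pointing down and to +x).
- spindle_top (a point): Centre of the spindle's top face, 138 mm above the table. The spindle's 7 mm cross hole runs along this point's x (the stand's x) 16 mm below; a black line across the top face shows its direction.
- nut (a joint): Turn of the brass castle nut (68 mm across, 101 to 131 mm above the table, six slots 10 mm wide, 60 degrees apart), rad; grows clockwise from above = tightening. 0 = next slot lined up with the cross hole; starts at -0.95 to -0.55. Takes about 1.5 N m, stays where left. Under it is a ratchet wheel of 12 teeth.
- nut_top (a point): Centre of the castle nut's upper face, on the spindle axis, 131 mm above the table.
- handle (a joint): Swing of the ratchet handle about the spindle axis, rad: 0 = pointing along the stand's -x; grows clockwise from above (its end moves to the stand's +y). Hard stops at -0.45 and 0.45. Alone it takes about 0.7 N m, driving the nut 2.2. After reversing it runs free up to one tooth (0.52 rad) before the pawl bites.
- handle_grip (a point): Point on the handle's black grip, 180 mm from the spindle axis. The grip is a level bar 24 mm wide, 22 mm high, reaching from 115 to 215 mm from the axis, 78 to 100 mm above the table; this point is at its mid height, 89 mm. The axes turn with the handle; -x points outward along it.
- lever (a joint): Dark steel pawl lever on top of the handle, rad; upright pivot 56 mm from the spindle axis along the handle. 0 = in line with the handle; grows clockwise from above (post to the handle's +y). Stops at -0.45 (handle drives the nut anticlockwise only; it starts near this) and 0.45 (drives clockwise only: tightening). Stiff: 2 to 3 N at the post; stays where left; a hard pinch on the post drags the handle along.
- lever_post (a point): Point on the axis of the lever's upright round post, 58 mm from the lever's pivot: 12 mm across, 110 to 158 mm above the table; this point is at 144 mm. The lever's flat arm, which leads to the post, tops at 110 mm, the handle under it at 100 mm.
- tube_rack: Bystander: violet tube rack with capped tubes, 90 x 200 x 74 mm. Leave it where it is.
- carton: Bystander: white paper carton, 130 x 190 x 70 mm. Leave it where it is.
- screwdriver: Bystander: screwdriver lying on the table (origin under its middle). Leave it where it is.
- spare_nut: Bystander: spare brass castle nut, 60 mm across, 28 mm high, lying on the stand's base plate (not the one to turn). Leave it where it is.
- rotor_cap: Bystander: grey plastic rotor cap, 70 mm across, 30 mm high, lying on the stand's base plate. Leave it where it is.

How it is judged:
By the outcome, as a careful person would: the job done as asked, in the order asked, and still so for the second after the job is handed in, with the robot touching nothing.
It also fails if it takes over 72 s, if anything falls off the work surface, if the arm or the gripper's body presses on something with over 40 N, if the wrist force passes 120 N, or if a joint passes its speed limit or range.

## Working session

There is one attempt and no reset: what is moved stays moved. The work goes in short steps, Python scripts to look and compute and a tool call to move; the robot and the scene stay as the last step left them, time stands still between calls to the robot, and variables do not carry over. Pictures are saved under pics/ and viewed, at most 10 in all, crops included, and the job is handed in when it is done.

Besides the shell and the picture viewer there is one more tool, called after "Call:" as name(argument=value, ...) on one line, values as JSON. carry_out: Moves the arm, as the interface text tells. Its arguments: {"type":"object","properties":{"delta_pos":{"type":"array","items":{"type":"array","items":{"type":"number"}}},"turn":{"type":"array","items":{"type":"array","items":{"type":"number"}}},"gripper":{"type":"array","items":{"type":"number"}}},"required":["delta_pos","turn","gripper"]}

```bash
mkdir -p pics
cat > h.py <<'E'
import numpy as np, cv2
from scipy.spatial.transform import Rotation as R
from rig import robot
def cal(n):
    c=robot.get_calibration(n); return np.array(c["intrinsics"]),c["k1"],R.from_rotvec(np.ravel(c["rvec"])).as_matrix(),np.ravel(c["tvec"])
def ray(n,u,v):
    K,k1,Rm,t=cal(n)
    d=cv2.undistortPoints(np.array([[[u,v]]],float),K,np.array([k1,0,0,0.]))[0,0]
    return -Rm.T@t, Rm.T@np.array([d[0],d[1],1.])
def onz(n,u,v,z):
    o,d=ray(n,u,v); return o+d*(z-o[2])/d[2]
def proj(n,p):
    K,k1,Rm,t=cal(n)
    return cv2.projectPoints(np.array(p,float).reshape(-1,3),cv2.Rodrigues(Rm)[0],t,K,np.array([k1,0,0,0.]))[0].reshape(-1,2)
def save(n,f,crop=None,s=1):
    im=robot.get_image(n); cv2.imwrite('pics/raw_'+f,im[:,:,::-1])
    if crop: x0,y0,x1,y1=crop; im=im[y0:y1,x0:x1]
    im=cv2.resize(im,None,fx=s,fy=s,interpolation=cv2.INTER_CUBIC); cv2.imwrite('pics/'+f,im[:,:,::-1])
E
python3 - <<'E'
from h import *
s=robot.observe()
print(s)
for n in("top","side"):
    save(n,n+"0.png",s=1.5); o,_=ray(n,256,192); print(n,o,cal(n)[1])
E
```

```text
{'t': 0.0, 'qpos': array([-1.29870455,  0.311723  ,  0.0140075 ,  1.51307151, -0.00440447,
        1.31916296, -0.0272184 ]), 'qd': array([-0.00052727, -0.00159012,  0.00029388, -0.00063163,  0.00160918,
       -0.00167655, -0.00182834]), 'joint_torque': array([-9.46089517e-05, -3.79911768e+01,  1.46072293e-01, -2.30589384e+01,
        1.21876740e-02,  1.35003761e-02,  3.42264478e-06]), 'eef_pos': array([0.16953138, 0.52243054, 0.21831675]), 'ee_rot': array([-3.13926063e+00,  9.62680852e-05,  2.82784344e+00]), 'contact_force': array([-0.44966022,  0.25240519,  0.37766403]), 'moment': array([-0.01567176,  0.04509112,  0.00479254]), 'grasp_force': 0.0, 'opening': 0.08535620650502358}
top [0.36159243 0.01512999 1.38989316] -0.1036566815797431
side [ 0.33738145 -1.27236321  1.20845637] -0.1390570235615742
```

View pics/top0.png

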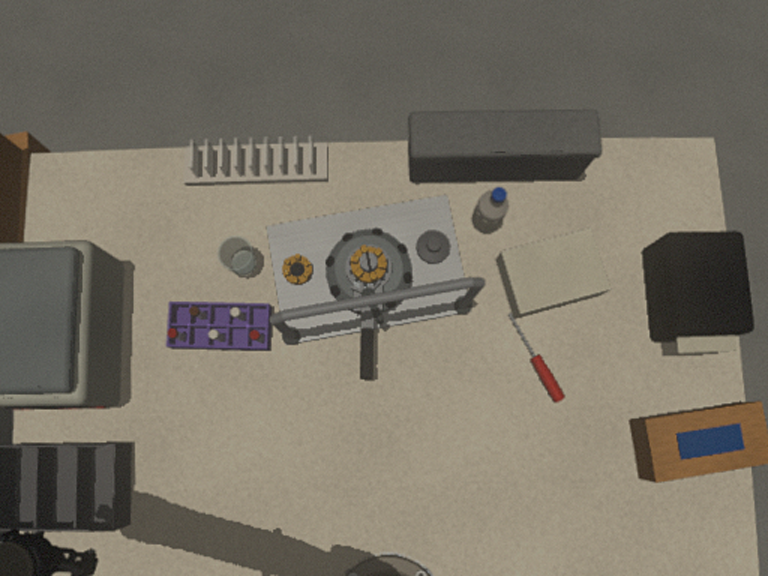

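View pics/side0.png

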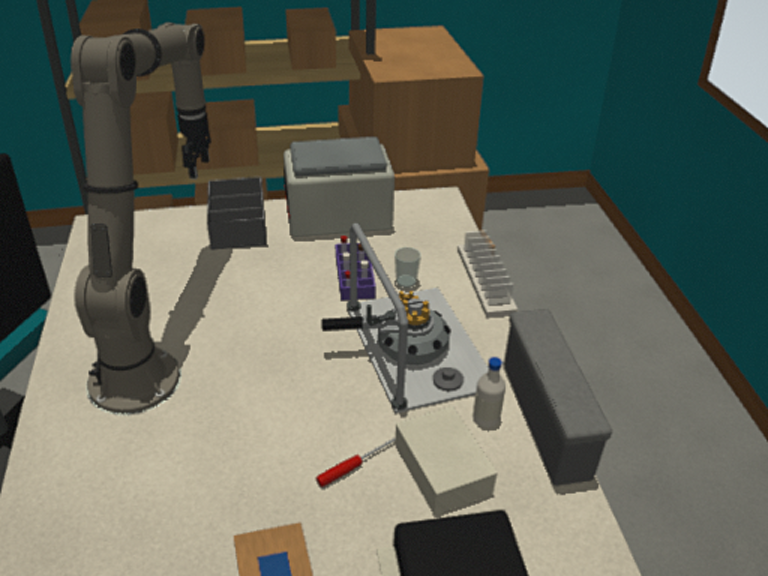

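The top view shows the spindle and nut at about (246,175) in raw pixels, the grip end at (246,252) and the arch running from (190,214) to (318,188). I'll zoom in.

Run:
```python
from h import *
a=cv2.imread('pics/raw_top0.png')[140:260,190:320]; b=cv2.imread('pics/raw_side0.png')[175:275,205:335]
a=cv2.resize(a,None,fx=4.5,fy=4.5,interpolation=cv2.INTER_CUBIC)
cv2.imwrite('pics/ztop.png',a)
b=cv2.resize(b,None,fx=5,fy=5,interpolation=cv2.INTER_CUBIC)
cv2.imwrite('pics/zside.png',b)
im=cv2.imread('pics/raw_top0.png'); hsv=cv2.cvtColor(im,cv2.COLOR_BGR2HSV)
m=cv2.inRange(hsv,(10,110,100),(28,255,255))
n,l,st,ce=cv2.connectedComponentsWithStats(m)
for i in range(1,n):
    if st[i,4]>30 and 150<ce[i][0]<330 and 130<ce[i][1]<260: print(st[i],ce[i],onz('top',*ce[i],.131))
```

```text
[234 163  21  12  88] [242.97727273 167.93181818] [0.67101689 0.02492042 0.131     ]
[234 169  24  19 174] [246.62643678 179.76436782] [0.63691474 0.01557304 0.131     ]
[188 170  12  14  64] [192.5625  175.53125] [0.6529902  0.16599921 0.131     ]
[199 171   9  18  82] [203.02439024 179.85365854] [0.63986888 0.13688382 0.131     ]
```

View pics/ztop.png

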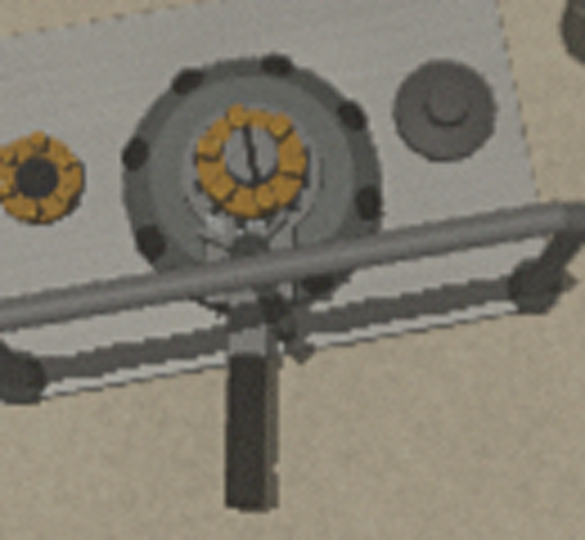

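View pics/zside.png

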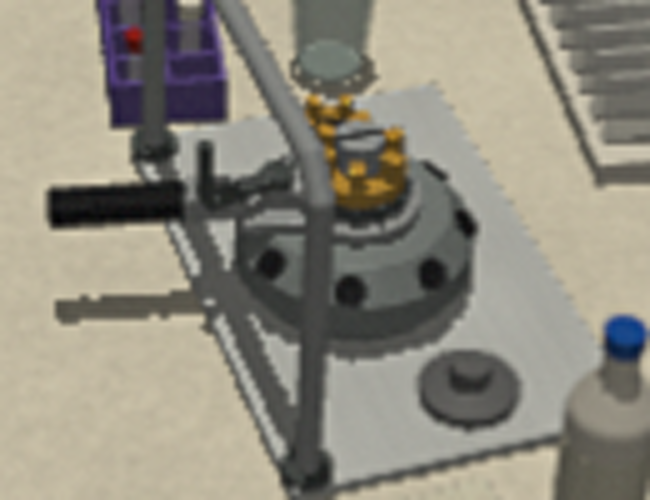

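Run:
```python
from h import *
def Z(x,y): return 190+x/4.5-.4,140+y/4.5-.4
def S(x,y): return 205+x/5-.4,175+y/5-.4
sp=onz('top',*Z(251,157),.138); print('spindle',sp, 'side',onz('side',*S(362,138),.138))
a=onz('top',267/1.5,225/1.5,.012);b=onz('top',446/1.5,196/1.5,.012); d=a-b
print('edge',np.linalg.norm(d),np.arctan2(-d[0],d[1]))
l1=onz('top',*Z(248,130),.138);l2=onz('top',*Z(255,182),.138);d=l1-l2;print('line yaw',np.arctan2(d[1],d[0]))
g=onz('top',*Z(246,508),.1);g0=onz('top',*Z(249,355),.1);d=g0-g;print('grip',g,g0,np.linalg.norm(d),'yaw',np.arctan2(d[1],d[0]),np.linalg.norm(sp-g))
d=sp-g;print('yaw sp-g',np.arctan2(d[1],d[0]))
print('post top from top',onz('top',*Z(290,325),.158),'base',onz('top',*Z(304,355),.11))
print('post side top',onz('side',*S(205,145),.158),'base',onz('side',*S(206,205),.11))
# predicted px
for n in('top','side'):
  print(n,proj(n,sp))
im=cv2.imread('pics/raw_top0.png');hsv=cv2.cvtColor(im,cv2.COLOR_BGR2HSV)
```

```text
spindle [0.65043494 0.018655   0.138     ] side [0.65471256 0.01725223 0.138     ]
edge 0.3750941890236387 0.14146796308614745
line yaw 0.10581967107967954
grip [0.43747215 0.02738288 0.1       ] [0.53260219 0.02315267 0.1       ] 0.0952240493746756 yaw -0.04443842186682657 0.2165024912490861
yaw sp-g -0.040960190414747535
post top from top [ 0.54232921 -0.00215037  0.158     ] base [ 0.53036563 -0.01096698  0.11      ]
post side top [5.43508471e-01 4.47240056e-04 1.58000000e-01] base [ 0.54385909 -0.00503094  0.11      ]
top [[245.37777778 174.48888889]]
side [[275.69046979 202.05358422]]
```

```bash
cat >> h.py <<'E'
from scipy.linalg import logm,expm
def T(p,Rm):
    M=np.eye(4);M[:3,:3]=Rm;M[:3,3]=p;return M
def cur():
    s=robot.observe();return T(s["eef_pos"],R.from_euler('xyz',s["ee_rot"]).as_matrix())
def tool(p,psi,lean):
    z=np.array([np.sin(lean)*np.cos(psi),np.sin(lean)*np.sin(psi),-np.cos(lean)]);y=np.array([-np.sin(psi),np.cos(psi),0])
    return T(p,np.c_[np.cross(y,z),y,z])
def plan(A,B,N,dig=4):
    M=expm(np.real(logm(np.linalg.inv(A)@B))/N)
    w=R.from_matrix(M[:3,:3]).as_rotvec();p=np.round(M[:3,3],dig);w=np.round(w,dig)
    print(N,'rows: pos',p.tolist(),'turn',w.tolist())
    C=A@np.linalg.matrix_power(T(p,R.from_rotvec(w).as_matrix()),N); return C
E
python3 - <<'E'
from h import *
A=cur(); B=tool([.40,0,.28],.1,.65)
C=plan(A,B,24); 
for k in range(0,25,8): print((A@expm(np.real(logm(np.linalg.inv(A)@B))*k/24))[:3,3])
E
```

```text
24 rows: pos [-0.0127, -0.0205, 0.0009] turn [-0.0057, -0.0267, -0.0166]
[0.16954859 0.522467   0.21840072]
[0.22641175 0.3379974  0.21876   ]
[0.30522607 0.1628379  0.23799639]
[0.4  0.   0.28]
```

Call:
carry_out(delta_pos=[[-0.0127,-0.0205,0.0009],[-0.0127,-0.0205,0.0009],[-0.0127,-0.0205,0.0009],[-0.0127,-0.0205,0.0009],[-0.0127,-0.0205,0.0009],[-0.0127,-0.0205,0.0009],[-0.0127,-0.0205,0.0009],[-0.0127,-0.0205,0.0009]], turn=[[-0.0057,-0.0267,-0.0166],[-0.0057,-0.0267,-0.0166],[-0.0057,-0.0267,-0.0166],[-0.0057,-0.0267,-0.0166],[-0.0057,-0.0267,-0.0166],[-0.0057,-0.0267,-0.0166],[-0.0057,-0.0267,-0.0166],[-0.0057,-0.0267,-0.0166]], gripper=[0.04,0.04,0.04,0.04,0.04,0.04,0.04,0.04])

```text
t: 0.77
eef_pos: [0.2268, 0.3374, 0.2187]
ee_rot: [3.111, 0.217, 2.959]
contact_force: [-0.3, 0.1, -0.6]
opening: 0.0404
grasp_force: 0.0
```

Call:
carry_out(delta_pos=[[-0.0127,-0.0205,0.0009],[-0.0127,-0.0205,0.0009],[-0.0127,-0.0205,0.0009],[-0.0127,-0.0205,0.0009],[-0.0127,-0.0205,0.0009],[-0.0127,-0.0205,0.0009],[-0.0127,-0.0205,0.0009],[-0.0127,-0.0205,0.0009]], turn=[[-0.0057,-0.0267,-0.0166],[-0.0057,-0.0267,-0.0166],[-0.0057,-0.0267,-0.0166],[-0.0057,-0.0267,-0.0166],[-0.0057,-0.0267,-0.0166],[-0.0057,-0.0267,-0.0166],[-0.0057,-0.0267,-0.0166],[-0.0057,-0.0267,-0.0166]], gripper=[0.04,0.04,0.04,0.04,0.04,0.04,0.04,0.04])

```text
t: 1.43
eef_pos: [0.312, 0.1984, 0.2277]
ee_rot: [3.123, 0.405, 3.081]
contact_force: [0.7, 0.8, -0.1]
opening: 0.0402
grasp_force: 0.0
```

Call:
carry_out(delta_pos=[[-0.0127,-0.0205,0.0009],[-0.0127,-0.0205,0.0009],[-0.0127,-0.0205,0.0009],[-0.0127,-0.0205,0.0009],[-0.0127,-0.0205,0.0009],[-0.0127,-0.0205,0.0009],[-0.0127,-0.0205,0.0009],[-0.0127,-0.0205,0.0009]], turn=[[-0.0057,-0.0267,-0.0166],[-0.0057,-0.0267,-0.0166],[-0.0057,-0.0267,-0.0166],[-0.0057,-0.0267,-0.0166],[-0.0057,-0.0267,-0.0166],[-0.0057,-0.0267,-0.0166],[-0.0057,-0.0267,-0.0166],[-0.0057,-0.0267,-0.0166]], gripper=[0.04,0.04,0.04,0.04,0.04,0.04,0.04,0.04])

```text
t: 2.1
eef_pos: [0.4541, 0.0687, 0.2475]
ee_rot: [-3.097, 0.584, -3.05]
contact_force: [-0.0, 0.5, -0.2]
opening: 0.0397
grasp_force: 0.0
```

Run:
```python
from h import *
A=cur(); d=tool([0,0,0],.05,.65)[:3,2]; P=np.array([.542,-.001,.144])
print(P-.075*d)
C=plan(A,tool(P-.075*d,.05,.65),12)
```

```text
[ 0.49666774 -0.0032685   0.20370628]
12 rows: pos [-0.0004, -0.0061, 0.0049] turn [-0.0017, -0.0054, 0.0029]
```

Call:
carry_out(delta_pos=[[-0.0006,-0.0091,0.0073],[-0.0006,-0.0091,0.0073],[-0.0006,-0.0091,0.0073],[-0.0006,-0.0091,0.0073],[-0.0006,-0.0091,0.0073],[-0.0006,-0.0091,0.0073],[-0.0006,-0.0091,0.0073],[-0.0006,-0.0091,0.0073]], turn=[[-0.0025,-0.0081,0.0043],[-0.0025,-0.0081,0.0043],[-0.0025,-0.0081,0.0043],[-0.0025,-0.0081,0.0043],[-0.0025,-0.0081,0.0043],[-0.0025,-0.0081,0.0043],[-0.0025,-0.0081,0.0043],[-0.0025,-0.0081,0.0043]], gripper=[0.04,0.04,0.04,0.04,0.04,0.04,0.04,0.04])

```text
t: 2.77
eef_pos: [0.4953, -0.0023, 0.2035]
ee_rot: [3.141, 0.649, -3.093]
contact_force: [0.6, 0.6, 0.0]
opening: 0.0404
grasp_force: 0.0
```

Run:
```python
from h import *
A=cur(); d=tool([0,0,0],.05,.65)[:3,2]; P=np.array([.542,-.001,.144])
print(A[:3,3])
C=plan(A,tool(P,.05,.65),8)
a=robot.get_image('top')[140:260,190:320,::-1];b=robot.get_image('side')[175:275,205:335,::-1]
a=cv2.resize(a,None,fx=4,fy=4,interpolation=cv2.INTER_CUBIC);b=cv2.resize(b,(520,400),interpolation=cv2.INTER_CUBIC)
c=np.zeros((480,520,3),np.uint8);
cv2.imwrite('pics/p1.png',cv2.resize(np.hstack([a,np.vstack([b,np.zeros((80,520,3),np.uint8)])]),None,fx=.769,fy=.769))
```

```text
[ 0.49528576 -0.00230196  0.20353189]
8 rows: pos [-0.0002, -0.0001, 0.0095] turn [-0.0, -0.0002, -0.0001]
```

View pics/p1.png

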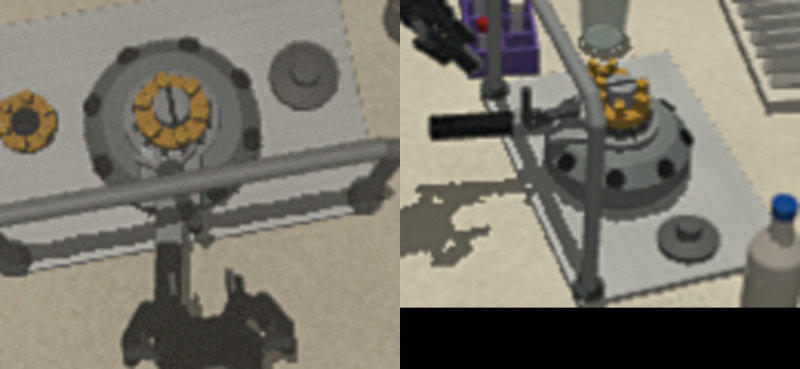

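The jaws sit just on the robot's side of the post. In the left panel the post is near (200,232) and the fingers near x=185 and 235, so they straddle it. Advancing.

Call:
carry_out(delta_pos=[[-0.0002,0,0.0095],[-0.0002,0,0.0095],[-0.0002,0,0.0095],[-0.0002,0,0.0095],[-0.0002,0,0.0095],[-0.0002,0,0.0095],[-0.0002,0,0.0095],[0,0,0.0095]], turn=[[0,0,0],[0,0,0],[0,0,0],[0,0,0],[0,0,0],[0,0,0],[0,0,0],[0,0,0]], gripper=[0.04,0.04,0.04,0.04,0.04,0.04,0.04,0.04])

```text
t: 3.53
eef_pos: [0.5426, 0.0017, 0.1451]
ee_rot: [3.14, 0.648, -3.091]
contact_force: [-0.5, -0.3, 0.1]
opening: 0.0397
grasp_force: 0.0
```

Run:
```python
from h import *
print(cur()[:3,3],robot.observe()['contact_force'])
a=robot.get_image('top')[140:260,190:320,::-1];b=robot.get_image('side')[175:275,205:335,::-1]
a=cv2.resize(a,None,fx=3,fy=3,interpolation=cv2.INTER_CUBIC);b=cv2.resize(b,(390,300),interpolation=cv2.INTER_CUBIC)
cv2.imwrite('pics/p2.png',np.hstack([a,np.vstack([b,np.zeros((60,390,3),np.uint8)])]))
```

```text
[0.54262506 0.00174984 0.14509313] [-0.47852122 -0.28884691  0.11692429]
```

View pics/p2.png

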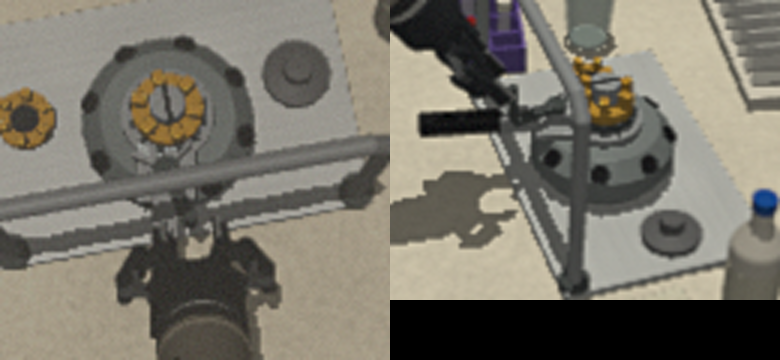

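Call:
carry_out(delta_pos=[[0,0.006,0],[0,0.006,0],[0,0.006,0],[0,0.006,0],[0,0.006,0],[0,0.006,0],[0,0.006,0],[0,0.006,0]], turn=[[0,0,0],[0,0,0],[0,0,0],[0,0,0],[0,0,0],[0,0,0],[0,0,0],[0,0,0]], gripper=[0.04,0.04,0.04,0.04,0.04,0.04,0.04,0.04])

```text
t: 4.3
eef_pos: [0.5404, 0.0467, 0.1464]
ee_rot: [3.141, 0.649, -3.092]
contact_force: [0.3, -0.1, 0.8]
opening: 0.0403
grasp_force: 0.0
```

Call:
carry_out(delta_pos=[[0.0001,0.0015,0],[0,0.0015,0],[0,0.0015,0],[0,0.0015,0],[0,0,0],[0,0,0],[0,0,0],[0,0,0]], turn=[[0,0,0],[0,0,0],[0,0,0],[0,0,0],[0,0,0],[0,0,0],[0,0,0],[0,0,0]], gripper=[0.04,0.04,0.04,0.04,0.04,0.04,0.04,0.04])

```text
t: 4.97
eef_pos: [0.5401, 0.0515, 0.1455]
ee_rot: [-3.141, 0.648, -3.092]
contact_force: [0.4, -0.3, -0.7]
opening: 0.0397
grasp_force: 0.0
```

Run:
```python
from h import *
print(cur()[:3,3],robot.observe()['contact_force'])
a=robot.get_image('top')[140:260,190:320,::-1];b=robot.get_image('side')[175:275,205:335,::-1]
a=cv2.resize(a,None,fx=3,fy=3,interpolation=cv2.INTER_CUBIC);b=cv2.resize(b,(390,300),interpolation=cv2.INTER_CUBIC)
cv2.imwrite('pics/p3.png',np.hstack([a,np.vstack([b,np.zeros((60,390,3),np.uint8)])]))
```

```text
[0.54013486 0.05152483 0.14545944] [ 0.37378017 -0.25068808 -0.74282376]
```

View pics/p3.png

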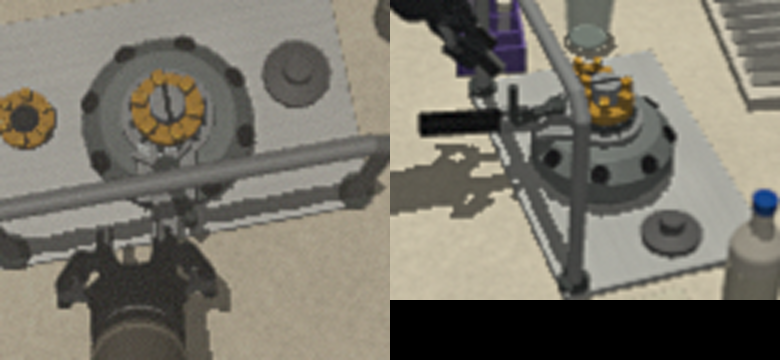

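Run:
```python
from h import *
A=cur();out=[]
pts=[A[:3,3]]+[ (A@np.array([0,y,.018,1]))[:3] for y in(-.02,.02)]
print(np.round(pts,4).tolist())
P=np.array([[.542,-.002,.158],[.542,-.002,.110]])
for n,(x0,y0,x1,y1) in (('top',(215,190,280,255)),('side',(225,175,290,240))):
    im=robot.get_image(n)[:,:,::-1]; a=cv2.resize(im[y0:y1,x0:x1],None,fx=6,fy=6,interpolation=cv2.INTER_CUBIC)
    for p,c in zip(np.vstack([proj(n,pts),proj(n,P)]),[(0,255,0)]*3+[(0,0,255)]*2):
        q=((p-[x0,y0]+.5)*6).astype(int); cv2.circle(a,tuple(int(v) for v in q),3,c,-1); print(n,p)
    out.append(a)
cv2.imwrite('pics/p4.png',np.hstack(out))
```

```text
[[0.5401, 0.0516, 0.1454], [0.552, 0.0321, 0.1311], [0.55, 0.0721, 0.1311]]
top [234.23842716 213.81578729]
top [241.38838677 210.10466425]
top [226.87237715 211.19123565]
top [253.99199647 211.9447852 ]
top [253.8236766  214.44203941]
side [242.32725017 197.19297718]
side [246.56147157 203.68631303]
side [244.24624265 196.55067978]
side [245.26337748 204.09980681]
side [245.12189141 215.0736184 ]
```

View pics/p4.png

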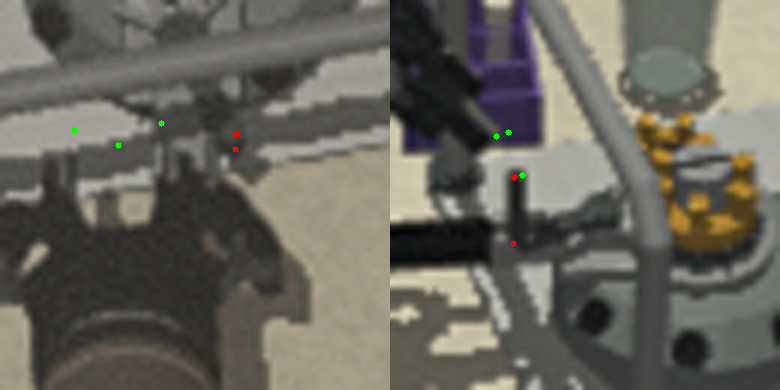

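Projected against the picture, the fingertips sit about 12 mm farther back than I reckoned. The post is unmoved at about (515,170)-(515,240) in the right panel, so the finger passed in front of it. I'll back out, return and go in deeper.

Call:
carry_out(delta_pos=[[0,0,-0.015],[0,0,-0.015],[0,-0.004,-0.01],[0,-0.012,0],[0,-0.012,0],[0,-0.012,0],[0,-0.012,0],[0,0,0]], turn=[[0,0,0],[0,0,0],[0,0,0],[0,0,0],[0,0,0],[0,0,0],[0,0,0],[0,0,0]], gripper=[0.04,0.04,0.04,0.04,0.04,0.04,0.04,0.04])

```text
t: 5.83
eef_pos: [0.5186, -0.0038, 0.1775]
ee_rot: [3.141, 0.649, -3.097]
contact_force: [-0.0, -0.2, 0.1]
opening: 0.0402
grasp_force: 0.0
```

Call:
carry_out(delta_pos=[[0,0,0.01],[0,0,0.01],[0,0,0.01],[0,0,0.01],[0,0,0.006],[0,0,0.006],[0,0,0],[0,0,0]], turn=[[0,0,0],[0,0,0],[0,0,0],[0,0,0],[0,0,0],[0,0,0],[0,0,0],[0,0,0]], gripper=[0.036,0.036,0.036,0.036,0.036,0.036,0.036,0.036])

```text
t: 6.5
eef_pos: [0.5502, 0.0003, 0.1402]
ee_rot: [3.141, 0.641, -3.091]
contact_force: [-0.5, -0.2, 0.4]
opening: 0.0358
grasp_force: 0.0
```

Run:
```python
from h import *
A=cur();print(A[:3,3],robot.observe()['contact_force']);out=[]
for n,(x0,y0,x1,y1) in (('top',(215,190,280,255)),('side',(225,175,290,240))):
    im=robot.get_image(n)[:,:,::-1]; out.append(cv2.resize(im[y0:y1,x0:x1],None,fx=6,fy=6,interpolation=cv2.INTER_CUBIC))
cv2.imwrite('pics/p5.png',np.hstack(out))
```

```text
[5.50200789e-01 3.28822505e-04 1.40210406e-01] [-0.45375061 -0.16793543  0.38385476]
```

View pics/p5.png

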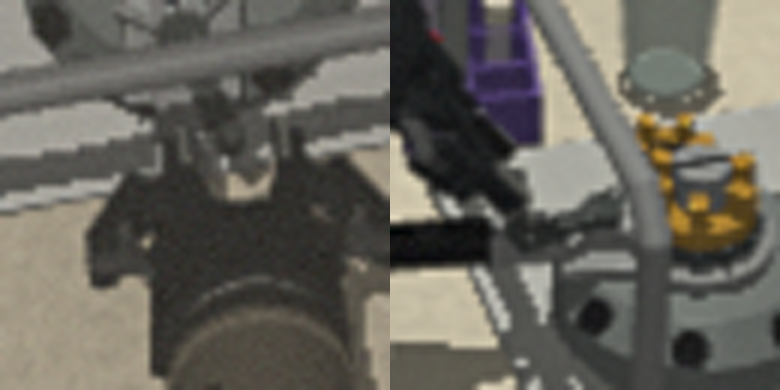

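The jaws now straddle the post in the top view: post at (235,130), fingers at (180,140) and (285,140). Pushing.

Call:
carry_out(delta_pos=[[0,0.005,0],[0,0.006,0],[0,0.006,0],[0,0.006,0],[0,0.006,0],[0,0.006,0],[0,0.006,0],[0,0.003,0]], turn=[[0,0,0],[0,0,0],[0,0,0],[0,0,0],[0,0,0],[0,0,0],[0,0,0],[0,0,0]], gripper=[0.036,0.036,0.036,0.036,0.036,0.036,0.036,0.036])

```text
t: 7.27
eef_pos: [0.5471, 0.0431, 0.1407]
ee_rot: [3.14, 0.639, -3.093]
contact_force: [-0.8, -2.3, 0.0]
opening: 0.0359
grasp_force: 1.1
```

Call:
carry_out(delta_pos=[[0,0.002,0],[0,0.002,0],[0,0.002,0],[0,0.002,0],[0,0.002,0],[0,0,0],[0,0,0],[0,0,0]], turn=[[0,0,0],[0,0,0],[0,0,0],[0,0,0],[0,0,0],[0,0,0],[0,0,0],[0,0,0]], gripper=[0.036,0.036,0.036,0.036,0.036,0.036,0.036,0.036])

```text
t: 7.93
eef_pos: [0.5479, 0.0536, 0.1414]
ee_rot: [3.14, 0.641, -3.092]
contact_force: [1.5, -1.8, -1.3]
opening: 0.036
grasp_force: 1.2
```

Run:
```python
from h import *
A=cur();print(A[:3,3],robot.observe()['contact_force']);out=[]
for n,(x0,y0,x1,y1) in (('top',(215,190,280,255)),('side',(225,175,290,240))):
    im=robot.get_image(n)[:,:,::-1]; out.append(cv2.resize(im[y0:y1,x0:x1],None,fx=6,fy=6,interpolation=cv2.INTER_CUBIC))
cv2.imwrite('pics/p6.png',np.hstack(out))
```

```text
[0.5478575  0.05362314 0.14141618] [ 1.50942876 -1.81760753 -1.29978369]
```

View pics/p6.png

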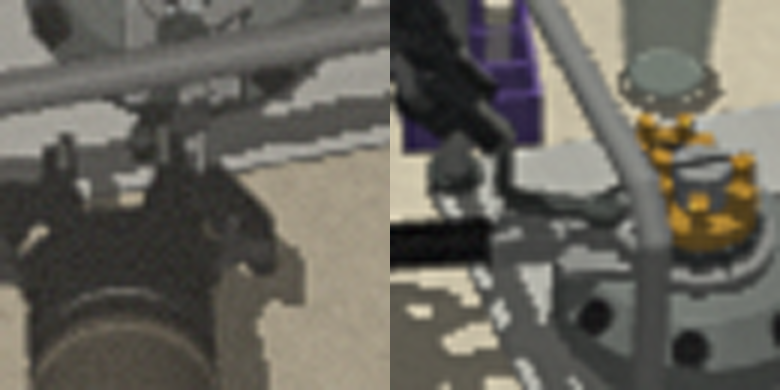

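The lever is following the finger: the post is at (150,130) in the top view, pressed with about 2 N. Those were my 10 pictures, so I use numbers from here on. I'll push on to the stop.

Call:
carry_out(delta_pos=[[0,0.0015,0],[0,0.0015,0],[0,0.0015,0],[0,0.0015,0],[0,0,0],[0,0,0],[0,0,0],[0,0,0]], turn=[[0,0,0],[0,0,0],[0,0,0],[0,0,0],[0,0,0],[0,0,0],[0,0,0],[0,0,0]], gripper=[0.036,0.036,0.036,0.036,0.036,0.036,0.036,0.036])

```text
t: 8.7
eef_pos: [0.5474, 0.0596, 0.1413]
ee_rot: [3.14, 0.641, -3.092]
contact_force: [2.3, -2.8, 0.8]
opening: 0.0358
grasp_force: 1.7
```

Call:
carry_out(delta_pos=[[0,0.0015,0],[0,0.0015,0],[0,0,0],[0,0,0],[0,0,0],[0,0,0],[0,0,0],[0,0,0]], turn=[[0,0,0],[0,0,0],[0,0,0],[0,0,0],[0,0,0],[0,0,0],[0,0,0],[0,0,0]], gripper=[0.036,0.036,0.036,0.036,0.036,0.036,0.036,0.036])

```text
t: 9.37
eef_pos: [0.5469, 0.0624, 0.141]
ee_rot: [3.14, 0.64, -3.092]
contact_force: [1.2, -4.6, 0.3]
opening: 0.0361
grasp_force: 1.8
```

Call:
carry_out(delta_pos=[[0,0.0015,0],[0,0.0015,0],[0,0,0],[0,0,0],[0,0,0],[0,0,0],[0,0,0],[0,0,0]], turn=[[0,0,0],[0,0,0],[0,0,0],[0,0,0],[0,0,0],[0,0,0],[0,0,0],[0,0,0]], gripper=[0.036,0.036,0.036,0.036,0.036,0.036,0.036,0.036])

```text
t: 10.03
eef_pos: [0.5469, 0.064, 0.141]
ee_rot: [3.141, 0.639, -3.094]
contact_force: [2.6, -5.9, -0.8]
opening: 0.0359
grasp_force: 2.8
```

Call:
carry_out(delta_pos=[[0,0.0015,0],[0,0.0015,0],[0,0,0],[0,0,0],[0,0,0],[0,0,0],[0,0,0],[0,0,0]], turn=[[0,0,0],[0,0,0],[0,0,0],[0,0,0],[0,0,0],[0,0,0],[0,0,0],[0,0,0]], gripper=[0.036,0.036,0.036,0.036,0.036,0.036,0.036,0.036])

```text
t: 10.7
eef_pos: [0.546, 0.067, 0.1404]
ee_rot: [3.141, 0.638, -3.094]
contact_force: [-0.0, -6.0, 1.3]
opening: 0.036
grasp_force: 2.6
```

```bash
cat >> h.py <<'E'
SP=np.array([.6515,.0185]);YAW=.14
def nutang(im,sp=SP,yaw=YAW):
    # 6th harmonic of brass over the ring of castellations, and 0-phase = slot along stand x
    up=im[:,:,:].astype(np.float32)
    th=np.arange(0,2*np.pi,np.pi/180);S=[]
    for r in np.arange(.022,.034,.002):
        P=np.c_[sp[0]+r*np.cos(th),sp[1]+r*np.sin(th),np.full(len(th),.131)]
        q=proj('top',P).astype(np.float32)
        v=cv2.remap(up,q[None,:,0],q[None,:,1],cv2.INTER_CUBIC)[0]
        S.append(v[:,0]-v[:,2])
    S=np.array(S); s=S.mean(0)
    c=(s*np.exp(-6j*th)).sum(); # s max at th0: angle(c)=-6 th0
    ang=-np.angle(-c)/6 # world azimuth of slot (min)
    cw=-(ang-yaw); step=np.pi/3; cw=(cw+.05)%step-step+0; return cw if cw<0.0 else cw, abs(c)/s.sum()
E
python3 - <<'E'
from h import *
print(robot.observe()['eef_pos'],robot.observe()['contact_force'])
im=robot.get_image('top'); cv2.imwrite('pics/raw_top1.png',im[:,:,::-1])
for f in('top0','top1'):
  im=cv2.imread(f'pics/raw_{f}.png')[:,:,::-1]
  for sp in(SP,SP+[.002,0],SP-[.002,0],SP+[0,.002],SP-[0,.002]): print(f,sp,nutang(im,sp))
# better circle centre of brass
hsv=cv2.cvtColor(im[:,:,::-1].copy(),cv2.COLOR_BGR2HSV);m=cv2.inRange(hsv,(10,90,80),(30,255,255));m[:, :222]=0;m[:,270:]=0;m[:155]=0;m[195:]=0
p=cv2.findNonZero(m);(c,r)=cv2.minEnclosingCircle(p);print(c,r,onz('top',*c,.131),onz('top',*c,.12))
E
```

```text
[0.54600624 0.06697281 0.14038264] [-0.02743868 -6.03052986  1.29543101]
top0 [0.6515 0.0185] (np.float64(-0.3229162513742303), np.float64(0.003982281756670024))
top0 [0.6535 0.0185] (np.float64(-0.6045488183951927), np.float64(0.03544619443337533))
top0 [0.6495 0.0185] (np.float64(-0.11513161154386575), np.float64(0.038961490440695155))
top0 [0.6515 0.0205] (np.float64(-0.46161647223714286), np.float64(0.012212101770895288))
top0 [0.6515 0.0165] (np.float64(-0.03365635713891035), np.float64(0.013548419535457018))
top1 [0.6515 0.0185] (np.float64(-0.21411942090664182), np.float64(0.0013486593109514335))
top1 [0.6535 0.0185] (np.float64(-0.6142951056118842), np.float64(0.03584031593878124))
top1 [0.6495 0.0185] (np.float64(-0.1001222662392639), np.float64(0.03913373549408102))
top1 [0.6515 0.0205] (np.float64(-0.4818775890239554), np.float64(0.00972136066838003))
top1 [0.6515 0.0165] (np.float64(-0.005156143343724162), np.float64(0.015468584272847467))
(245.1923065185547, 175.15383911132812) 12.566204071044922 [0.65016347 0.01923828 0.131     ] [0.65268496 0.01927418 0.12      ]
```

```bash
cat >> h.py <<'E'
def polar(im,n,z=.131,sp=SP,rs=np.arange(.019,.0345,.0015)):
    th=np.deg2rad(np.arange(0,360,2.5));o=[]
    for r in rs:
        q=proj(n,np.c_[sp[0]+r*np.cos(th),sp[1]+r*np.sin(th),np.full(len(th),z)]).astype(np.float32)
        o.append(cv2.remap(im.astype(np.float32),q[None,:,0],q[None,:,1],cv2.INTER_CUBIC)[0])
    return np.array(o)
E
python3 - <<'E'
from h import *
np.set_printoptions(linewidth=220)
for n in('top','side'):
    im=np.mean([robot.get_image(n) for _ in range(6)],0); np.save(f'pics/{n}_a.npy',im)
    Q=polar(im,n)
    rb=Q[:,:,0]-Q[:,:,2]
    print(n,'R-B rows: radius 19..34 ; cols every 7.5deg world azimuth')
    for r,row in zip(np.arange(.019,.0345,.0015),rb): print('%.4f'%r,row[::3].astype(int))
    F=rb.reshape(len(rb),6,24).mean(1); print('fold by 2.5deg, mean r>.022'); print(F[2:9].mean(0).astype(int)); 
    print('V',Q[2:9,:,0].mean(0).reshape(6,24).mean(0).astype(int))
E
```

```text
top R-B rows: radius 19..34 ; cols every 7.5deg world azimuth
0.0190 [ 24  10  11   9   3  22  48  46  25  15  30  49  64  88  92  71  62  71  73  55  31  52  54  42  33  45  71  75  53  67  73  62  47  79  90  99 100  98  92  66  25  19  27  19  15  35  30  33]
0.0205 [ 45  28  37  25  21  48  82  75  50  48  52  48  45  84  98  90  81  94  91  86  51  71  79  79  63  69  91  97  72  89  94  88  60  92 102  99  96  96 101  82  31  37  58  51  40  66  61  65]
0.0220 [ 66  51  70  60  42  71  98  91  71  78  80  62  38  83  95  90  85  95  96  95  51  70  95  96  74  86  97  93  72  86  98  92  60  78 105  96  90  91  96  86  40  54  89  88  70  81  84  90]
0.0235 [ 75  72  97  88  61  85  96  98  80  91  91  75  38  83  93  89  76  91  96  90  42  77  97  93  70  88  95  90  65  87  98  89  55  64 104  91  85  87  93  92  44  64 107 101  86  86  96 100]
0.0250 [ 79  85  97  99  70  93  95  96  82  90  97  76  33  85  92  89  74  90  94  92  38  88  95  93  72  93  93  91  71  93  96  88  54  53 101  92  85  87  90  93  49  64 103  99  88  93  94  95]
0.0265 [88 91 93 96 77 96 96 94 7
[... 3054 characters left out ...]
  2   1   0   0   1   4  41  79  34  50 108 100  42   2  15  45  51  69 114 130 101  48  25  23]
0.0325 [ 23  51 111 104  43   2   5   6  27 107 122 102  63  45  65  34  52  90  77  19  -2   1   2   2   3   2   0   0  -1  -2  30  93  63  45  86  78  36  13  33  54  52  63 107 112  87  31  13  14]
0.0340 [ 16  31  94  89  36   6   5   5  18 107 120  92  59  58  79  43  49  67  55   5  -4   2   2   3   2   2   2   1   0  -3  18  93  95  50  66  58  42  31  46  56  53  58  88  86  68  24   7  11]
fold by 2.5deg, mean r>.022
[32 42 54 67 78 87 91 91 89 86 80 70 58 46 34 26 21 18 17 16 16 18 21 25]
V [104 112 122 133 144 153 158 157 155 151 145 136 125 114 104  98  95  93  93  93  94  95  96  99]
```

Call:
carry_out(delta_pos=[[0,-0.006,0],[0,-0.006,0],[0,0,-0.006],[0,0,-0.014],[0,0,-0.02],[0,0,-0.02],[0,0,-0.02],[0,0,-0.02]], turn=[[0,0,0],[0,0,0],[0,0,0],[0,0,0],[0,0,0],[0,0,0],[0,0,0],[0,0,0]], gripper=[0.036,0.036,0.036,0.036,0.036,0.036,0.036,0.036])

```text
t: 12.02
eef_pos: [0.4868, 0.0553, 0.2223]
ee_rot: [3.14, 0.641, -3.089]
contact_force: [0.5, 0.5, -0.1]
opening: 0.0362
grasp_force: 0.0
```

```bash
cat >> h.py <<'E'
def ortho(im,n,z,x0,x1,y0,y1,s=.001):
    X,Y=np.meshgrid(np.arange(x0,x1,s),np.arange(y0,y1,s),indexing='ij')
    q=proj(n,np.c_[X.ravel(),Y.ravel(),np.full(X.size,z)]).astype(np.float32).reshape(X.shape+(2,))
    return cv2.remap(im.astype(np.float32),q[...,0],q[...,1],cv2.INTER_CUBIC),X,Y
E
python3 - <<'E'
from h import *
im=cv2.imread('pics/raw_top0.png')[:,:,::-1]
# far edge of plate
W,X,Y=ortho(im,'top',.012,.68,.82,-.16,.19)
s=W[:,:,0]-W[:,:,2]  # table yellowish
print('plate/table R-B',np.median(s[10:40]),np.median(s[-8:]))
mid=(np.median(s[10:40])+np.median(s[-8:]))/2
m=cv2.GaussianBlur(s,(0,0),2)<mid
pts=[]
for j in range(15,m.shape[1]-25,2):
    k=np.where(m[:,j])[0]; k=k[k<m.shape[0]-3]
    if len(k): pts.append((Y[0,j],X[k.max(),j]))
pts=np.array(pts);
for _ in range(6):
    c=np.polyfit(pts[:,0],pts[:,1],1);e=pts[:,1]-np.polyval(c,pts[:,0]);pts=pts[abs(e)<max(.0015,1.5*e.std())]
print('edge yaw',-np.arctan(c[0]),len(pts),e.std(), 'dist from spindle',(np.polyval(c,SP[1])-SP[0])*np.cos(np.arctan(c[0])))
# line on spindle
W,X,Y=ortho(im,'top',.138,SP[0]-.018,SP[0]+.018,SP[1]-.018,SP[1]+.018,.0005)
for rr in (.012,.014):
  V=W.mean(2);r=np.hypot(X-SP[0],Y-SP[1]);k=r<rr;w=np.clip(np.median(V[k])-5-V,0,None)*k;w=w**2
  c=np.array([(w*X).sum(),(w*Y).sum()])/w.sum();a=.5*np.arctan2(2*(w*(X-c[0])*(Y-c[1])).sum(),(w*((X-c[0])**2-(Y-c[1])**2)).sum());print('line',c,a)
# arch axis: grey tube vs. shape; handle grip (black) now
im=robot.get_image('top');cv2.imwrite('pics/raw_top2.png',im[:,:,::-1])
for f in('top0','top2'):
  g=cv2.imread(f'pics/raw_{f}.png')[:,:,::-1]
  W,X,Y=ortho(g,'top',.1,.43,.55,-.04,.10)
  D=W.max(2)<55
  for x in range(0,120,8):
    y=np.where(D[x])[0]
    print('%.3f'%X[x,0], (round(Y[0,y.min()],4),round(Y[0,y.max()],4),len(y)) if len(y) else None,end=' ')
  print()
print(cur()[:3,3])
E
```

```text
plate/table R-B 7.7978477 27.93766
edge yaw 0.15382729900180253 150 0.00047352588905933015 dist from spindle 0.14031231116678458
line [0.65114573 0.01858508] 0.16198761668797224
line [0.65087035 0.01848727] 0.17266807084792876
0.430 None 0.438 None 0.446 (np.float64(0.037), np.float64(0.038), 2) 0.454 (np.float64(0.022), np.float64(0.038), 4) 0.462 (np.float64(0.035), np.float64(0.035), 1) 0.470 (np.float64(0.035), np.float64(0.035), 1) 0.478 (np.float64(0.023), np.float64(0.034), 5) 0.486 (np.float64(0.034), np.float64(0.035), 2) 0.494 (np.float64(0.032), np.float64(0.035), 4) 0.502 (np.float64(0.019), np.float64(0.035), 10) 0.510 (np.float64(0.016), np.float64(0.035), 9) 0.518 (np.float64(0.015), np.float64(0.035), 15) 0.526 (np.float64(0.015), np.float64(0.034), 14) 0.534 None 0.542 (np.float64(-0.002), np.float64(0.001), 4) 
0.430 (np.float64(0.009), np.float64(0.096), 82) 0.438 (np.float64(0.014), np.float64(0.098), 78) 0.446 (np.float64(-0.018), np.float64(0.091), 69) 0.454 (np.float64(-0.013), np.float64(0.099), 86) 0.462 (np.float64(-0.005), np.float64(0.099), 55) 0.470 (np.float64(0.0), np.float64(0.096), 55) 0.478 (np.float64(0.022), np.float64(0.093), 20) 0.486 (np.float64(0.021), np.float64(0.093), 17) 0.494 (np.float64(0.021), np.float64(0.029), 7) 0.502 (np.float64(0.021), np.float64(0.04), 12) 0.510 (np.float64(0.019), np.float64(0.04), 13) 0.518 (np.float64(0.019), np.float64(0.037), 14) 0.526 (np.float64(0.018), np.float64(0.039), 13) 0.534 None 0.542 None 
[0.48732049 0.05616114 0.22462038]
```

Run:
```python
from h import *
A=cur(); B=tool([.457,.032,.086],-.07,.3); C=B.copy(); C[:3,3]-=.09*B[:3,2]
print(C[:3,3]); plan(A,C,8); plan(C,B,8)
```

```text
[0.43046832 0.03386026 0.17198028]
8 rows: pos [0.0094, -0.0028, 0.0024] turn [0.0075, 0.0429, 0.0139]
8 rows: pos [-0.0, 0.0, 0.0112] turn [-0.0, 0.0, -0.0]
```

Call:
carry_out(delta_pos=[[0.0094,-0.0028,0.0024],[0.0094,-0.0028,0.0024],[0.0094,-0.0028,0.0024],[0.0094,-0.0028,0.0024],[0.0094,-0.0028,0.0024],[0.0094,-0.0028,0.0024],[0.0094,-0.0028,0.0024],[0.0094,-0.0028,0.0024]], turn=[[0.0075,0.0429,0.0139],[0.0075,0.0429,0.0139],[0.0075,0.0429,0.0139],[0.0075,0.0429,0.0139],[0.0075,0.0429,0.0139],[0.0075,0.0429,0.0139],[0.0075,0.0429,0.0139],[0.0075,0.0429,0.0139]], gripper=[0.06,0.06,0.06,0.06,0.06,0.06,0.06,0.06])

```text
t: 12.73
eef_pos: [0.4303, 0.0332, 0.1689]
ee_rot: [-3.14, 0.295, 3.069]
contact_force: [0.4, -0.5, -1.3]
opening: 0.0598
grasp_force: 0.0
```

Run:
```python
from h import *
A=cur(); print(A[:3,3],robot.observe()['ee_rot']);B=tool([.457,.032,.086],-.07,.3); plan(A,B,8)
im=robot.get_image('top'); W,X,Y=ortho(im,'top',.1,.43,.54,-.04,.10)
D=W.max(2)<60
for x in range(0,110,8):
    y=np.where(D[x])[0]; print('%.3f'%X[x,0],(Y[0,y]*1000).round().astype(int).tolist()[::2])
# lever post, dark in post-top plane: print dark pixels near expected
W,X,Y=ortho(im,'top',.15,.52,.60,-.03,.08,.004); print(W.max(2).astype(int))
```

```text
[0.43033102 0.03319555 0.16888153] [-3.13991117  0.29538399  3.06899846]
8 rows: pos [-0.0002, 0.0001, 0.0109] turn [-0.0003, -0.0006, -0.0003]
0.430 [-1, 23, 27, 29, 31, 33, 35, 37, 39, 41, 43, 45, 47, 49, 51, 53, 55, 65, 67, 69, 71, 73, 75, 77, 79, 81, 95, 97, 99]
0.438 [33]
0.446 [24, 26, 28, 35, 37, 39, 41, 43]
0.454 [23, 25, 27, 29, 33, 35, 37, 39, 41, 43]
0.462 [22, 24, 26, 28, 30, 32, 34, 38, 40, 42]
0.470 [22, 24, 26, 28, 30, 32, 34, 36, 38, 40, 42]
0.478 [22, 24, 26, 28, 30, 32, 34, 36, 38, 40]
0.486 [22, 24, 26, 28, 30, 32, 34, 36, 38, 40]
0.494 [20, 22, 24, 29, 31, 33, 35, 37, 39]
0.502 [19, 21, 23, 25, 27, 31, 33, 35, 37, 39]
0.510 [19, 21, 23, 25, 27, 29, 31, 33, 37, 39]
0.518 [19, 21, 23, 25, 27, 29, 31, 33, 35, 37, 39]
0.526 [18, 20, 22, 24, 26, 28, 30, 32, 34, 36, 38]
0.534 []
[[164 154 156 157 164 163 162 164 163 172  97  92  51  54  56  55  52  56
  103 109 121 141 163 160 166 168 168 171]
 [162 159 163 160 162 158 144 147 151 119  76  72  67  51  53  56  49  65
  131 175 175 151 132 131 135 140  92  78]
 [157 156 136 120 118 120 122 125 133 153  90  73 121  97  91 
[... 1344 characters left out ...]
 85  86  94  98 100 103 101 103 107 108 108 115 120 119 123 124 120 121
  118 119 114 111 109 103 103 103  98 104]
 [100 108 106 109 113 116 120 119 121 122 122 123 116 117 110 107 109 102
  104  99  98  96  97  91  82  77  86  90]
 [123 119 127 125 117 117 115 112 110 110 109 106 102 101  99  89  92  95
  109 107  97  85  82  86  81  87  85  76]
 [113 112 108 105 104 104  99  98 102  97  86  87  74  70  76  71  96 122
  122 120 112 104  88  83  85  85  74  49]
 [ 98  97  91  93  95  90  99 123 112  84  84  67  69  74  75  68  91 125
  119 120 107 104 105  95  86  87  53  55]
 [ 85  95 103 109 111 101  95  97  92 113 130 101  69  70  67  75  93 120
  124 117 105 100 102 104  93  81  58  52]]
```

Call:
carry_out(delta_pos=[[-0.0002,0.0002,0.011],[-0.0002,0.0002,0.011],[-0.0002,0.0002,0.011],[-0.0002,0.0002,0.011],[-0.0002,0.0002,0.011],[-0.0002,0.0002,0.011],[-0.0002,0.0002,0.011],[0,0,0.01]], turn=[[0,0,0],[0,0,0],[0,0,0],[0,0,0],[0,0,0],[0,0,0],[0,0,0],[0,0,0]], gripper=[0.06,0.06,0.06,0.06,0.06,0.06,0.06,0.06])

```text
t: 13.45
eef_pos: [0.4578, 0.0322, 0.0858]
ee_rot: [-3.139, 0.298, 3.07]
contact_force: [-0.2, 0.7, 0.6]
opening: 0.0601
grasp_force: 0.0
```

Call:
carry_out(delta_pos=[[0,0,0],[0,0,0],[0,0,0],[0,0,0],[0,0,0],[0,0,0],[0,0,0],[0,0,0]], turn=[[0,0,0],[0,0,0],[0,0,0],[0,0,0],[0,0,0],[0,0,0],[0,0,0],[0,0,0]], gripper=[0.02,0.02,0.02,0.02,0.02,0.02,0.02,0.02])

```text
t: 14.12
eef_pos: [0.4575, 0.0319, 0.087]
ee_rot: [-3.141, 0.297, 3.068]
contact_force: [-4.9, 3.2, 6.8]
opening: 0.021
grasp_force: 48.5
```

```bash
cat >> h.py <<'E'
YAW=.157
def arc(A,dcw,N,sp=SP):
    "rotate pose A about the spindle axis clockwise by dcw"
    M=T([sp[0],sp[1],0],np.eye(3))@T([0,0,0],R.from_euler('z',-dcw).as_matrix())@T([-sp[0],-sp[1],0],np.eye(3))
    C=plan(A,M@A,N); return C
def hang():
    p=cur()[:3,3]; return YAW+np.arctan2(p[1]-SP[1],SP[0]-p[0])
E
python3 - <<'E'
from h import *
s=robot.observe();print(s['opening'],s['grasp_force'],s['contact_force'],cur()[:3,3],s['qpos'],'handle',hang())
A=cur()
for d in(-.2,-.62): arc(A,d,8 if d>-.3 else 24)
E
```

```text
0.021009015544348687 48.47470689564943 [-4.85969471  3.22178557  6.7966738 ] [0.45746463 0.03191973 0.086986  ] [-0.85888438  0.07124582  0.73401918  2.235614    0.02450452  0.56251726
  1.34472498] handle 0.22605130706329157
8 rows: pos [-0.0001, -0.0049, 0.0] turn [-0.0073, -0.0, -0.0239]
24 rows: pos [-0.0001, -0.005, 0.0] turn [-0.0076, -0.0, -0.0247]
```

Call:
carry_out(delta_pos=[[-0.0001,-0.005,0],[-0.0001,-0.005,0],[-0.0001,-0.005,0],[-0.0001,-0.005,0],[-0.0001,-0.005,0],[-0.0001,-0.005,0],[-0.0001,-0.005,0],[-0.0001,-0.005,0]], turn=[[-0.0076,0,-0.0247],[-0.0076,0,-0.0247],[-0.0076,0,-0.0247],[-0.0076,0,-0.0247],[-0.0076,0,-0.0247],[-0.0076,0,-0.0247],[-0.0076,0,-0.0247],[-0.0076,0,-0.0247]], gripper=[0.02,0.02,0.02,0.02,0.02,0.02,0.02,0.02])

```text
t: 14.78
eef_pos: [0.4588, -0.0081, 0.0871]
ee_rot: [-3.141, 0.297, -3.008]
contact_force: [-2.0, 3.1, 2.4]
opening: 0.0211
grasp_force: 47.6
```

```bash
cat >> h.py <<'E'
def stat():
    s=robot.observe();p=s['eef_pos'];u=np.array([p[0]-SP[0],p[1]-SP[1]]);r=np.hypot(*u);t=np.array([-u[1],u[0]])/r
    F=s['contact_force'][:2]
    print('t %.2f handle %.3f r %.3f Fcw %.1f Frad %.1f z %.4f open %.4f'%(s['t'],hang(),r,t@F,u@F/r,p[2],s['opening']),s['ee_rot'].round(3),s['contact_force'].round(1))
E
python3 - <<'E'
from h import *
stat(); A=cur(); arc(A,-.41,16)
E
```

```text
t 14.78 handle 0.020 r 0.195 Fcw -3.3 Frad 1.5 z 0.0871 open 0.0211 [-3.141  0.297 -3.008] [-2.   3.1  2.4]
16 rows: pos [-0.0001, -0.005, 0.0] turn [-0.0075, -0.0, -0.0245]
```

Call:
carry_out(delta_pos=[[-0.0001,-0.005,0],[-0.0001,-0.005,0],[-0.0001,-0.005,0],[-0.0001,-0.005,0],[-0.0001,-0.005,0],[-0.0001,-0.005,0],[-0.0001,-0.005,0],[-0.0001,-0.005,0]], turn=[[-0.0076,0,-0.0247],[-0.0076,0,-0.0247],[-0.0076,0,-0.0247],[-0.0076,0,-0.0247],[-0.0076,0,-0.0247],[-0.0076,0,-0.0247],[-0.0076,0,-0.0247],[-0.0076,0,-0.0247]], gripper=[0.02,0.02,0.02,0.02,0.02,0.02,0.02,0.02])

```text
t: 15.45
eef_pos: [0.4681, -0.0468, 0.0871]
ee_rot: [3.141, 0.296, -2.801]
contact_force: [-0.9, 2.8, 0.7]
opening: 0.0213
grasp_force: 47.4
```

Call:
carry_out(delta_pos=[[-0.0001,-0.005,0],[-0.0001,-0.005,0],[-0.0001,-0.005,0],[-0.0001,-0.005,0],[-0.0001,-0.005,0],[-0.0001,-0.005,0],[-0.0001,-0.005,0],[-0.0001,-0.004,0]], turn=[[-0.0076,0,-0.0247],[-0.0076,0,-0.0247],[-0.0076,0,-0.0247],[-0.0076,0,-0.0247],[-0.0076,0,-0.0247],[-0.0076,0,-0.0247],[-0.0076,0,-0.0247],[-0.006,0,-0.02]], gripper=[0.02,0.02,0.02,0.02,0.02,0.02,0.02,0.02])

```text
t: 16.12
eef_pos: [0.4847, -0.0822, 0.0871]
ee_rot: [3.14, 0.295, -2.6]
contact_force: [-0.4, 3.1, 1.2]
opening: 0.0211
grasp_force: 47.5
```

```bash
cat >> h.py <<'E'
def nut(n=4):
    im=np.mean([robot.get_image('top') for _ in range(n)],0);Q=polar(im,'top');rb=(Q[:,:,0]-Q[:,:,2])[2:9].mean(0).reshape(6,24).mean(0)
    return rb
E
python3 - <<'E'
from h import *
stat(); A=cur(); arc(A,.25,8)
print(nut().astype(int))
E
```

```text
t 16.12 handle -0.386 r 0.195 Fcw -2.9 Frad -1.2 z 0.0871 open 0.0211 [ 3.14   0.295 -2.6  ] [-0.4  3.1  1.2]
8 rows: pos [-0.0001, 0.0061, 0.0] turn [0.0091, -0.0, 0.0299]
[72 66 66 74 85 93 97 97 94 88 78 68 63 67 77 86 90 91 91 91 91 90 87 81]
```

The nut hasn't moved. Now the clockwise stroke.

Call:
carry_out(delta_pos=[[-0.0001,0.005,0],[-0.0001,0.005,0],[-0.0001,0.005,0],[-0.0001,0.005,0],[-0.0001,0.005,0],[-0.0001,0.005,0],[-0.0001,0.005,0],[-0.0001,0.005,0]], turn=[[0.0076,0,0.0247],[0.0076,0,0.0247],[0.0076,0,0.0247],[0.0076,0,0.0247],[0.0076,0,0.0247],[0.0076,0,0.0247],[0.0076,0,0.0247],[0.0076,0,0.0247]], gripper=[0.02,0.02,0.02,0.02,0.02,0.02,0.02,0.02])

```text
t: 16.98
eef_pos: [0.4697, -0.0512, 0.0873]
ee_rot: [-3.131, 0.297, -2.81]
contact_force: [6.0, -6.7, -13.4]
opening: 0.0209
grasp_force: 45.8
```

Call:
carry_out(delta_pos=[[-0.0001,0.005,0],[-0.0001,0.005,0],[-0.0001,0.005,0],[-0.0001,0.005,0],[0,0,0],[0,0,0],[0,0,0],[0,0,0]], turn=[[0.0076,0,0.0247],[0.0076,0,0.0247],[0.0076,0,0.0247],[0.0076,0,0.0247],[0,0,0],[0,0,0],[0,0,0],[0,0,0]], gripper=[0.02,0.02,0.02,0.02,0.02,0.02,0.02,0.02])

```text
t: 17.65
eef_pos: [0.4631, -0.0306, 0.0872]
ee_rot: [-3.135, 0.297, -2.912]
contact_force: [3.6, -5.0, -8.4]
opening: 0.0211
grasp_force: 46.7
```

Run:
```python
from h import *
stat(); A=cur(); arc(A,.2,8)
print(nut().astype(int))
```

```text
t 17.65 handle -0.098 r 0.195 Fcw 5.8 Frad -2.2 z 0.0872 open 0.0211 [-3.135  0.297 -2.912] [ 3.6 -5.  -8.4]
8 rows: pos [0.0001, 0.0049, -0.0001] turn [0.0073, 0.0002, 0.0239]
[71 81 89 93 95 94 89 80 70 64 66 74 82 87 89 90 90 90 89 87 82 74 67 65]
```

Call:
carry_out(delta_pos=[[0.0001,0.005,0],[0.0001,0.005,0],[0.0001,0.005,0],[0.0001,0.005,0],[0.0001,0.005,0],[0.0001,0.005,0],[0.0001,0.005,0],[0.0001,0.005,0]], turn=[[0.0076,0,0.0247],[0.0076,0,0.0247],[0.0076,0,0.0247],[0.0076,0,0.0247],[0.0076,0,0.0247],[0.0076,0,0.0247],[0.0076,0,0.0247],[0.0076,0,0.0247]], gripper=[0.02,0.02,0.02,0.02,0.02,0.02,0.02,0.02])

```text
t: 18.52
eef_pos: [0.4572, 0.0078, 0.0872]
ee_rot: [-3.134, 0.298, -3.12]
contact_force: [3.2, -9.1, -5.2]
opening: 0.0209
grasp_force: 47.4
```

Call:
carry_out(delta_pos=[[0.0001,0.005,0],[0.0001,0.005,0],[0.0001,0.005,0],[0.0001,0.005,0],[0,0,0],[0,0,0],[0,0,0],[0,0,0]], turn=[[0.0076,0,0.0247],[0.0076,0,0.0247],[0.0076,0,0.0247],[0.0076,0,0.0247],[0,0,0],[0,0,0],[0,0,0],[0,0,0]], gripper=[0.02,0.02,0.02,0.02,0.02,0.02,0.02,0.02])

```text
t: 19.18
eef_pos: [0.4571, 0.0292, 0.0872]
ee_rot: [-3.136, 0.298, 3.062]
contact_force: [3.5, -5.2, -3.1]
opening: 0.0211
grasp_force: 47.5
```

```bash
cat >> h.py <<'E'
def minima(f):
    o=[]
    for i in range(24):
        a,b,c=f[i-1],f[i],f[(i+1)%24]
        if b<a and b<=c and b<80: o.append(2.5*(i+.5*(a-c)/(a-2*b+c)))
    return np.round(o,1)
E
python3 - <<'E'
from h import *
stat(); A=cur(); arc(A,.1,8)
f=nut();print(f.astype(int),minima(f))
f=np.load('pics/top_a.npy');Q=polar(f,'top');print(minima((Q[:,:,0]-Q[:,:,2])[2:9].mean(0).reshape(6,24).mean(0)))
E
```

```text
t 19.18 handle 0.212 r 0.195 Fcw 5.0 Frad -3.8 z 0.0872 open 0.0211 [-3.136  0.298  3.062] [ 3.5 -5.2 -3.1]
8 rows: pos [0.0, 0.0024, -0.0] turn [0.0037, 0.0001, 0.0119]
[80 72 68 70 76 82 87 89 90 90 89 89 88 85 78 71 67 71 81 89 93 94 92 88] [ 5.4 39.9]
[ 3.6 30.1]
```

Call:
carry_out(delta_pos=[[0,0.005,0],[0,0.005,0],[0,0.005,0],[0,0.005,0],[0,0.005,0],[0,0.005,0],[0,0.005,0],[0,0.003,0]], turn=[[0.0076,0,0.0247],[0.0076,0,0.0247],[0.0076,0,0.0247],[0.0076,0,0.0247],[0.0076,0,0.0247],[0.0076,0,0.0247],[0.0076,0,0.0247],[0.0045,0,0.015]], gripper=[0.02,0.02,0.02,0.02,0.02,0.02,0.02,0.02])

```text
t: 20.05
eef_pos: [0.4624, 0.0656, 0.087]
ee_rot: [-3.133, 0.297, 2.864]
contact_force: [-3.2, -8.3, 4.0]
opening: 0.0206
grasp_force: 49.9
```

Run:
```python
from h import *
stat(); A=cur(); arc(A,.03,8); arc(A,-.6,24)
f=nut(8);print(f.astype(int),minima(f));stat()
```

```text
t 20.05 handle 0.401 r 0.195 Fcw 8.8 Frad 1.1 z 0.0870 open 0.0206 [-3.133  0.297  2.864] [-3.2 -8.3  4. ]
8 rows: pos [0.0, 0.0007, -0.0] turn [0.0011, 0.0, 0.0036]
24 rows: pos [-0.0002, -0.0049, 0.0001] turn [-0.0073, -0.0002, -0.0239]
[77 85 90 91 91 91 91 90 86 80 73 68 68 75 85 93 96 96 94 87 76 66 62 67] [28.6 54.9]
t 20.45 handle 0.405 r 0.195 Fcw 5.4 Frad 0.3 z 0.0870 open 0.0209 [-3.135  0.298  2.865] [-1.6 -5.2  2.7]
```

Call:
carry_out(delta_pos=[[0,0.0015,0],[0,0.0015,0],[0,0.0015,0],[0,0.0015,0],[0,0.001,0],[0,0.001,0],[0,0,0],[0,0,0]], turn=[[0.0022,0,0.0074],[0.0022,0,0.0074],[0.0022,0,0.0074],[0.0022,0,0.0074],[0.0015,0,0.005],[0.0015,0,0.005],[0,0,0],[0,0,0]], gripper=[0.02,0.02,0.02,0.02,0.02,0.02,0.02,0.02])

```text
t: 21.12
eef_pos: [0.4644, 0.073, 0.087]
ee_rot: [-3.134, 0.297, 2.824]
contact_force: [-3.0, -6.3, 4.9]
opening: 0.0211
grasp_force: 50.1
```

Run:
```python
from h import *
stat()
ims=[robot.get_image('top') for _ in range(8)];im=np.mean(ims,0)
for sp in(SP,SP+[.0015,0],SP-[.0015,0],SP+[0,.0015],SP-[0,.0015]):
    Q=polar(im,'top',sp=sp);print(minima((Q[:,:,0]-Q[:,:,2])[2:9].mean(0).reshape(6,24).mean(0)))
s=np.mean([robot.get_image('side') for _ in range(6)],0)
for n,f in(('side now',s),('side before',np.load('pics/side_a.npy'))):
    Q=polar(f,'side');rb=(Q[:,:,0]-Q[:,:,2])[2:9].mean(0).reshape(6,24).mean(0)
    th=np.deg2rad(np.arange(0,60,2.5));print(n,np.rad2deg(np.angle((rb*np.exp(6j*th)).sum()))/6%60)
# line yaw from averaged image
W,X,Y=ortho(im,'top',.138,SP[0]-.018,SP[0]+.018,SP[1]-.018,SP[1]+.018,.0005)
V=W.mean(2);r=np.hypot(X-SP[0],Y-SP[1])
for rr in(.011,.013,.015):
  k=r<rr;w=(np.clip(np.median(V[k])-10-V,0,None)*k)**2
  c=np.array([(w*X).sum(),(w*Y).sum()])/w.sum();print(c,.5*np.arctan2(2*(w*(X-c[0])*(Y-c[1])).sum(),(w*((X-c[0])**2-(Y-c[1])**2)).sum()))
stat()
```

```text
t 21.12 handle 0.441 r 0.195 Fcw 6.9 Frad 1.1 z 0.0870 open 0.0211 [-3.134  0.297  2.824] [-3.  -6.3  4.9]
[26.8 52.7]
[25.2 54.8]
[29.2 50.7]
[26. 53.]
[27.4 52.6]
side now 38.856926041362435
side before 17.782944968092355
[0.65122826 0.01861515] 0.1570626530834631
[0.65105198 0.01854656] 0.17082755260131532
[0.65077099 0.01843222] 0.17858952526693234
t 21.82 handle 0.441 r 0.195 Fcw 7.2 Frad 1.3 z 0.0870 open 0.0210 [-3.134  0.297  2.824] [-3.3 -6.5  5. ]
```

Call:
carry_out(delta_pos=[[0,-0.001,0],[0,-0.001,0],[0,0,0],[0,0,0],[0,0,0],[0,0,0],[0,0,0],[0,0,0]], turn=[[0,0,0],[0,0,0],[0,0,0],[0,0,0],[0,0,0],[0,0,0],[0,0,0],[0,0,0]], gripper=[0.02,0.02,0.06,0.06,0.06,0.06,0.06,0.06])

```text
t: 22.48
eef_pos: [0.4649, 0.0759, 0.0872]
ee_rot: [-3.14, 0.298, 2.825]
contact_force: [0.3, -0.1, 0.1]
opening: 0.0601
grasp_force: 0.0
```

Call:
carry_out(delta_pos=[[0,0,-0.008],[0,0,-0.013],[0,0,-0.016],[0,0,-0.016],[0,0,-0.016],[0,0,-0.016],[0,0,-0.016],[0,0,0]], turn=[[0,0,0],[0,0,0],[0,0,0],[0,0,0],[0,0,0],[0,0,0],[0,0,0],[0,0,0]], gripper=[0.06,0.06,0.06,0.06,0.06,0.06,0.06,0.06])

```text
t: 23.15
eef_pos: [0.4383, 0.0862, 0.1869]
ee_rot: [3.138, 0.301, 2.824]
contact_force: [0.8, -0.1, -0.2]
opening: 0.0599
grasp_force: 0.0
```

Run:
```python
from h import *
stat()
im=np.mean([robot.get_image('top') for _ in range(8)],0)
Q=polar(im,'top');print(minima((Q[:,:,0]-Q[:,:,2])[2:9].mean(0).reshape(6,24).mean(0)))
s=np.mean([robot.get_image('side') for _ in range(6)],0)
Q=polar(s,'side');rb=(Q[:,:,0]-Q[:,:,2])[2:9].mean(0).reshape(6,24).mean(0)
th=np.deg2rad(np.arange(0,60,2.5));print(np.rad2deg(np.angle((rb*np.exp(6j*th)).sum()))/6%60)
# lever post: expected place at lever .45 for handle .44
h=.44;a=-YAW+h;piv=SP+.056*np.array([-np.cos(a),np.sin(a)])
for l in(.45,.35,.2): print('lever',l,'post px',proj('top',[*(piv+.058*np.array([-np.cos(a+l),np.sin(a+l)])),.158]).round(1),proj('side',[*(piv+.058*np.array([-np.cos(a+l),np.sin(a+l)])),.15]).round(1))
g=s.max(2).astype(int);q=proj('side',[*(piv+.058*np.array([-np.cos(a+.45),np.sin(a+.45)])),.15])[0].round().astype(int)
print(q,g[q[1]-6:q[1]+7:2,q[0]-9:q[0]+10])
# scene change against the start picture
d=cv2.absdiff(im.astype(np.uint8),cv2.imread('pics/raw_top0.png')[:,:,::-1]).max(2)
m=(cv2.blur(d,(3,3))>25).astype(np.uint8);n,l,st,c=cv2.connectedComponentsWithStats(m)
print([(tuple(st[i]),) for i in range(1,n) if st[i,4]>12])
```

```text
t 23.15 handle 0.464 r 0.224 Fcw -0.1 Frad -0.8 z 0.1869 open 0.0599 [3.138 0.301 2.824] [ 0.8 -0.1 -0.2]
[26.7 52.7]
38.851111581491494
lever 0.45 post px [[226. 208.]] [[245.6 192. ]]
lever 0.35 post px [[227.7 209.3]] [[244.7 192.9]]
lever 0.2 post px [[230.5 211. ]] [[243.7 194.3]]
[246 192] [[ 74  99  99  99  98  86  84  85  81  72  75 102 138 200 204 190 134  97
  117]
 [ 77 108  71  64  66  67  67  67  67  66  63  81 138 180 200 199 188 129
   93]
 [ 78 112 100  86  86  91 103  92  60  80 103 116 133 154 199 195 194 186
  130]
 [ 64  67  69  69  70  71  67  41  41  40  50  64  69 118 197 194 193 197
  191]
 [ 65  65  68  68  68  69  66  43  41  40  50  67  72 122 202 200 195 193
  194]
 [ 65  65  68  69  69  70  67  43  41  41  49  67  71 122 206 202 198 198
  200]
 [ 64  64  66  65  64  66  63  40  38  38  47  66  69 116 200 197 186 165
  171]]
[((np.int32(250), np.int32(165), np.int32(5), np.int32(7), np.int32(21)),), ((np.int32(234), np.int32(173), np.int32(5), np.int32(8), np.int32(27)),), ((np.int32(236), np.int32(182), np.int32(7), np.int32(5), np.int32(22)),), ((np.int32(238), np.int32(184), np.int32(16), np.int32(13), np.int32(84)),), ((np.int32(246), np.int32(204), np.int32(5), np.int32(4), np.int32(16)),), ((np.int32(79), np.int32(206), np.int32(229), np.int32(178), np.int32(14622)),), ((np.int32(64), np.int32(337), np.int32(12), np.int32(12), np.int32(102)),), ((np.int32(0), np.int32(352), np.int32(66), np.int32(32), np.int32(1465)),), ((np.int32(253), np.int32(374), np.int32(11), np.int32(7), np.int32(39)),), ((np.int32(231), np.int32(379), np.int32(6), np.int32(5), np.int32(16)),)]
```

```bash
python3 -c "
from rig import robot
print(robot.finish_job())"
```

```text
the job is handed in; nothing more can be done
None
```

The job is handed in: I flipped the pawl lever to its tightening side before the nut moved, then tightened the nut in one stroke until its slot lined up with the cross hole to within about 1° by the camera. I let go and backed the arm clear; the lever still reads over, and a comparison of the top view with the start picture showed no bystander shifted (the part hidden by the arm and its shadow couldn't be compared).

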